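Fit the filter cell on the strain viewer and hold it home

ROBOT

A 6-joint arm with a two-finger parallel gripper is mounted at the origin on a cart in front of the work surface, level with it; the furniture and walls round the work are solid. World frame = base frame: x ahead of the robot, y to its left, z up, the work surface at z = 0. Lengths are in m, angles in degrees, forces in N, time in s.
With the tool pointing down it reaches from about 0.35 to 0.875 m from the base axis. Payload 4.2 kg.
Tool frame: the origin (TCP) lies at the very end of the fingers, on their centre line; the grasp point (between the pads) lies 19 mm behind it; z points along the fingers, y is the line along which they close (so a half turn about z gives the same grasp; the last joint's range is limited). The gripper opens to 87 mm and grips with 3 to 60 N. Pads are 19 mm wide; open, the fingers measure 117 mm over their backs; the gripper's body (75 mm by 190 mm) begins 51 mm behind the grasp point.
Start: joints at [90.218, 22.042, 0.453, 0, -68.411, -14.817], TCP at [0.158, 0.605, 0.223] pointing down, gripper open.
Joint ranges: [-179.83, 179.83], [-69.29, 118.12], [-61.27, 80.66], [-181.25, 117.63], [-171.15, -9.14], [-177.46, 177.46]. Speed limits (degrees/s): [159.86, 159.86, 180, 180, 180, 180].

INTERFACE

Orientations are given as a 3x3 rotation matrix whose columns are the frame's x, y, z axes.
In Python, from station import sense, cams, r gives the robot as it stands. The module is installed in compiled form; this text tells all that it offers.
- The arm moves only by the tool step_arm, never from a script. Its argument "targets" is text: rows parted by semicolons, each of 4 numbers parted by spaces: the shift along the tool's x, y, z in cm, then the turn about the tool's z in degrees. In form: x y z turn; .... A call has 1 to 12 rows; each row shifts and turns the commanded pose from where the row before left it, along the tool's axes as they then stand; what a row does not reach is not made up. A row lasts 1/12 s, in which the tool goes at most 41.7 mm and 7.16 degrees, less where a joint would pass 70% of its speed; a pose out of reach is approached as far as the arm can. A call with a gripper value outside its range is refused whole. "claw" is the finger opening in cm, from 0 to 8.7, set as the call begins (left out, the last holds). The fingers move at their own pace and stop on an object; the grip force is fixed at half the most. Time passes only in rows, so rows that do not move let the fingers close. It gives the time, the measured TCP pose, the force, the opening and the grip force at its end, in the units of the state.
- sense(): the state, without advancing time (a new reading comes with each control period).
- cams.capture(name): name is "side" or "top"; returns a dict with "frame" (384x512x3 uint8, blue, green, red), "vertical_fov" (degrees; the focal length in pixels is half the picture's height over the tangent of half this angle, whatever the lens; pixels are square), "cx", "cy" (the principal point, pixels), "eye" and "rotation" of the camera in the world. Camera axes: x right, y down, z forward; pixel columns grow to the right and rows downward; lengths in m; the calibration is good to about 2 mm. A picture is of the moment at which its call begins. There is no depth.
- r.finish_job(): hands the job in; it is judged then, once.
The state is a dict: "time_s": time; "joints": joint angles; "joint_velocities": joint speeds; "effort": joint torques, N m; "tcp_pos": TCP position; "ee_rot": TCP orientation; "wrist_force": force on the tool from outside, world axes, zero at the start; "moment": the same for the moment, N m; "gripper_width": opening from 0.0 (shut) to 1.0 (fully open); "gripper_force": force on a finger pad.
Only numpy, scipy, OpenCV 4.12 (cv2) and the standard library are available. Lean on these libraries where they do the work, as an engineer would, in place of code of your own. Each camera call takes 0.05 s, during which the arm holds its last target. There are 200 camera calls.

TASK

Lift the knurled filter cell off the bench and set it upright over the spigot of the glass strain viewer, then turn it until the hidden keyways drop over the pins and push it gently down against the spring ring until it is fully home. Finish while still holding it home, because the spring lifts it again if you let go (I will fit the retaining clip while you hold). Leave the jar, the wood block and the tape where they are.

Things in the scene. Friction and masses are not known exactly. Their poses are not given: they have to be found in the camera images.
- cell_center (a point): Centre (half-way up, on the axis) of the loose filter cell: a black knurled collar, 56 mm outside diameter (57 over the knurls), 44 mm tall, 0.11 to 0.18 kg, closed near its top by a dark glass disc. It stands upright on its open end on the bench. z is its axis, up. It can be gripped across the knurling at any yaw.
- cell: The same filter cell; origin at the centre of its lower rim, z up. Bore 41 mm wide, 40 mm deep. Three alike keyways 120 degrees apart, 7 mm wide or more and 17 mm high, run up inside the bore from the lower rim; they cannot be seen from outside, and how they stand to the viewer's pins is not told: they are found by turning.
- viewer_seat (a point): Point on the spigot's upright axis at the height of the shoulder on which the cell's rim sits when home, 62 mm above the bench; z up. Home, the cell's centre is 22 mm above it. With keyways off the pins the cell rests on the pins, its centre 33 mm above it. Within about 4 degrees of a match it drops; at most 120 degrees of turn, either way, brings a match.
- viewer: Glass strain viewer, fixed: grey lamp housing 104 x 124 x 50 mm (origin under its centre, z up, red switch on its -x face). On it a flange 68 mm wide, 4 mm high, then a neck 58 mm wide up to the shoulder at 62 mm.
- spigot_tip (a point): Centre of the spigot's top, 26 mm above the shoulder, z up. The spigot is 38 mm in diameter, its tip tapers to 31 mm over the top 5 mm. Three round steel pins, 4 mm thick, 120 degrees apart, stick 5 mm out of it, tops 11 mm above the shoulder; the angles at which they stand change from start to start and do not follow this frame.
- spring_ring (a joint): Brass spring ring round the foot of the spigot. 0 m: up, its top 5 mm above the shoulder; -0.005 m: pressed level with the shoulder. The cell's rim meets it over the last 5 mm; it pushes up with 4 N at first, 7 N when the cell is home.
- jar_center (a point): Centre of the black jar with red cap, 60 mm wide, 61 mm tall, standing on the bench. Not to be moved.
- block_center (a point): Centre of the wooden block, 32 x 60 x 22 mm, lying on the bench. Not to be moved.
- tape_center (a point): Centre of the roll of cream masking tape, 93 mm wide, 19 mm tall, lying on the bench. Not to be moved.
Mind the look-alikes: they are no part of the job. What is shaped like the viewer but purple is not meant.

How it is judged (in metres and radians):
On the way, in this order (a step that is already met when the one before it is completed fails the run):
1. the filter cell has been lifted clear of the bench in the gripper (height (world z) of cell_center above 0.05 m and contact force between the fingers and cell above 1 N), for 0.1 s.
2. the filter cell is over the spigot, upright, its rim below the spigot's tip (horizontal distance between cell_center and viewer_seat below 0.005 m and z of cell_center in the frame of viewer_seat below 0.046 m and angle between cell_center's own z axis and vertical below 0.15 rad), for 0.1 s.
At the end, for the whole second after the job is handed in: The filter cell is upright (within 4 degrees) on the spigot (within 4 mm of its axis), its rim within 2.2 mm of the shoulder, still, and held there by the gripper (more than 3 N on it) (z of cell_center in the frame of viewer_seat between 0.019 and 0.0242 m and horizontal distance between cell_center and viewer_seat below 0.004 m and angle between cell_center's own z axis and vertical below 0.07 rad and linear speed of cell below 0.02 m/s and contact force between the fingers and cell above 3 N); the arm keeps its last pose, push and grip.
It fails at once if the jar is pushed more than 15 mm (distance of jar_center from where it was at the start of the episode above 0.015 m).
It fails at once if the wood block is pushed more than 15 mm (distance of block_center from where it was at the start of the episode above 0.015 m).
It fails at once if the tape is pushed more than 15 mm (distance of tape_center from where it was at the start of the episode above 0.015 m).
It fails at once if the filter cell is pressed on the viewer with more than 80 N (contact force between cell and viewer above 80 N).
It also fails if it takes over 54 s, if anything falls off the work surface, if the arm or the gripper's body presses on something with over 40 N, if the wrist force passes 120 N, or if a joint passes its speed limit or range.

## Working session

There is one attempt and no reset: what is moved stays moved. The work goes in short steps, Python scripts to look and compute and a tool call to move; the robot and the scene stay as the last step left them, time stands still between calls to the robot, and variables do not carry over. Pictures are saved under pics/ and viewed, at most 10 in all, crops included, and the job is handed in when it is done.

Besides the shell and the picture viewer there is one more tool, called after ">>>" as name(argument=value, ...) on one line, values as JSON. step_arm: Moves the arm, as the interface text tells. Its arguments: {"type":"object","properties":{"targets":{"type":"string"},"claw":{"type":"number"}},"required":["targets"]}

```bash
mkdir -p pics; cat > h.py <<'E'
import numpy as np, cv2
from station import sense, cams, r
def cap(n):
    c=cams.capture(n); c['R']=np.array(c['rotation']); c['eye']=np.array(c['eye'])
    c['f']=c['frame'].shape[0]/2/np.tan(np.radians(c['vertical_fov'])/2); return c
def ray(c,u,v):
    d=c['R']@np.array([(u-c['cx'])/c['f'],(v-c['cy'])/c['f'],1]); return d/np.linalg.norm(d)
def plane(c,u,v,z):
    d=ray(c,u,v); return c['eye']+d*(z-c['eye'][2])/d[2]
def proj(c,p):
    q=c['R'].T@(np.array(p)-c['eye']); return q[:2]/q[2]*c['f']+[c['cx'],c['cy']]
def tri(c1,p1,c2,p2):
    d1,d2=ray(c1,*p1),ray(c2,*p2); A=np.c_[d1,-d2]; t=np.linalg.lstsq(A,c2['eye']-c1['eye'],rcond=None)[0]
    a,b=c1['eye']+t[0]*d1,c2['eye']+t[1]*d2; return (a+b)/2,np.linalg.norm(a-b)
E
python3 - <<'E'
from h import *
for n in('side','top'):
    c=cap(n); cv2.imwrite(f'pics/{n}0.png',cv2.resize(c['frame'],(800,600),interpolation=2)); print(n,c['eye'],c['R'].round(3).tolist(),c['f'],c['cx'],c['cy'])
s=sense();print(s['tcp_pos'],s['ee_rot'],s['time_s'])
E
```

```text
side [ 0.55692803 -0.65186332  0.41337652] [[0.999, -0.009, 0.037], [-0.037, -0.382, 0.924], [0.006, -0.924, -0.382]] 426.7001068633811 249.65177114794207 187.30585489636212
top [0.44597577 0.13757376 0.93510448] [[-0.018, -0.988, 0.152], [-1.0, 0.017, -0.005], [0.002, -0.153, -0.988]] 357.1162490279628 250.65771341129934 189.71860659255987
[0.15739634 0.60430096 0.22155057] [[ 9.67675643e-01 -2.52197757e-01 -3.74866356e-04]
 [-2.52198001e-01 -9.67673664e-01 -1.96154282e-03]
 [ 1.31948401e-04  1.99267776e-03 -9.99998006e-01]] 0.1
```

View pics/side0.png

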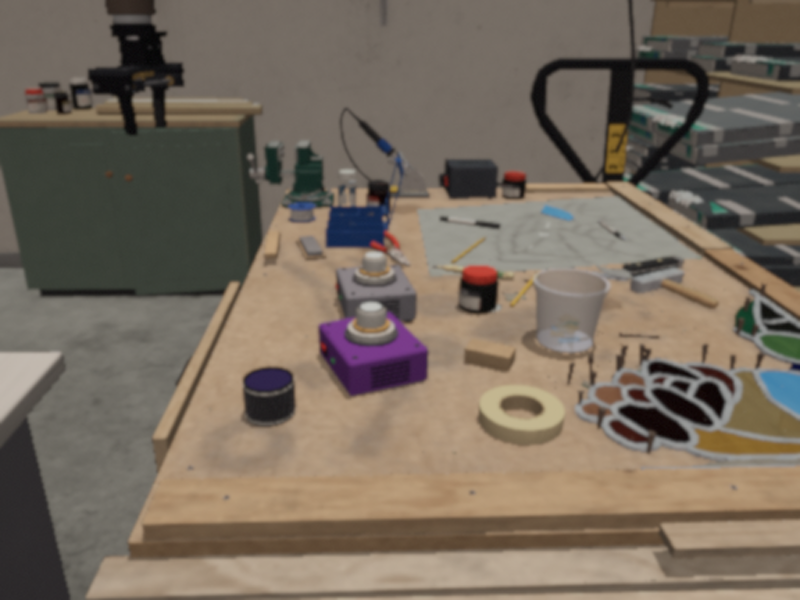

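View pics/top0.png

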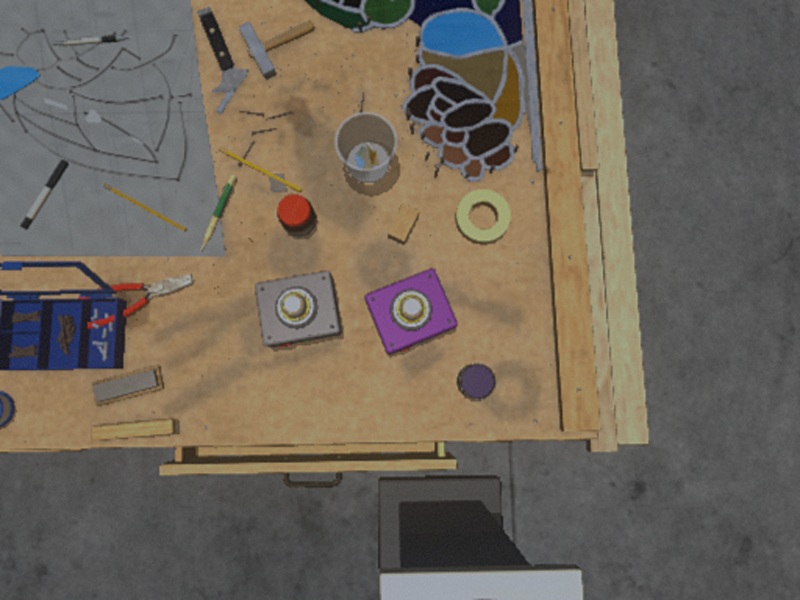

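Top view (800 px scale): the cell is the dark disc at (477,381), the grey viewer is at (297,308), and its purple decoy is at (411,308). The red-capped jar is at (296,212), the block at (404,224) and the tape at (483,216). Side view: the cell is at (270,395), the grey spigot at (374,265) and the purple one at (371,318).

Possible mix-ups for the cell are the black jars at side (478,288) and (378,192), and the red-capped jar. I choose the knurled black collar at (270,395), which has no cap, and the grey viewer.

```bash
python3 - <<'E'
from h import *
S=cap('side');T=cap('top')
def comp(c,m,uv,box):
    x,y=uv; w=box; M=np.zeros_like(m); M[y-w:y+w,x-w:x+w]=m[y-w:y+w,x-w:x+w]
    n,l,s,ce=cv2.connectedComponentsWithStats(M.astype(np.uint8))
    if n<2: return None
    i=1+np.argmax(s[1:,4]); cn=cv2.findContours((l==i).astype(np.uint8),0,1)[0][0]
    return s[i].tolist(),ce[i].round(2),cv2.fitEllipse(cn) if len(cn)>5 else None
gt=T['frame'].max(2); gs=S['frame'].max(2)
a=comp(T,gt<100,(305,244),22); print('cell top',a)
b=comp(S,gs<95,(173,252),30); print('cell side',b)
hs=cv2.cvtColor(T['frame'],cv2.COLOR_BGR2HSV); hss=cv2.cvtColor(S['frame'],cv2.COLOR_BGR2HSV)
t=comp(T,(hs[...,2]>150)&(hs[...,1]<45),(189,196),11); print('spig top',t)
s=comp(S,(hss[...,2]>135)&(hss[...,1]<40),(239,167),10); print('spig side',s)
m=comp(T,(hs[...,1]<60)&(hs[...,2]<150),(191,197),40); print('housing top',m)
if a: print(plane(T,*a[1],.044),plane(T,*a[2][0],.044))
if t: print(plane(T,*t[1],.088))
def crop(c,x,y,w,h): return cv2.resize(c['frame'][y:y+h,x:x+w],(400,300),interpolation=cv2.INTER_NEAREST)
cv2.imwrite('pics/crop.png',np.vstack([np.hstack([crop(T,285,226,40,30),crop(T,160,170,64,48)]),np.hstack([crop(S,145,228,56,42),crop(S,207,155,64,48)])]))
E
```

```text
cell top ([292, 233, 25, 24, 455], array([304.33, 243.95]), ((304.3145446777344, 243.95558166503906), (22.497879028320312, 23.940860748291016), 89.94387817382812))
cell side ([156, 235, 33, 38, 1065], array([171.65, 253.28]), ((171.6240692138672, 253.28184509277344), (33.53374481201172, 39.200416564941406), 9.592663764953613))
spig top ([178, 185, 22, 22, 94], array([189.11, 195.14]), ((188.52879333496094, 195.59002685546875), (21.26057243347168, 21.873857498168945), 57.24424362182617))
spig side ([234, 161, 12, 7, 74], array([239.49, 163.92]), ((239.49896240234375, 163.9224090576172), (6.460974216461182, 12.007518768310547), 94.37747192382812))
housing top ([163, 173, 55, 49, 1719], array([190.45, 197.56]), ((190.1140594482422, 197.2770233154297), (47.04088592529297, 58.05089569091797), 79.8253173828125))
[0.44574505 0.00327153 0.044     ] [0.44573211 0.00331023 0.044     ]
[0.56605906 0.28106379 0.088     ]
```

View pics/crop.png

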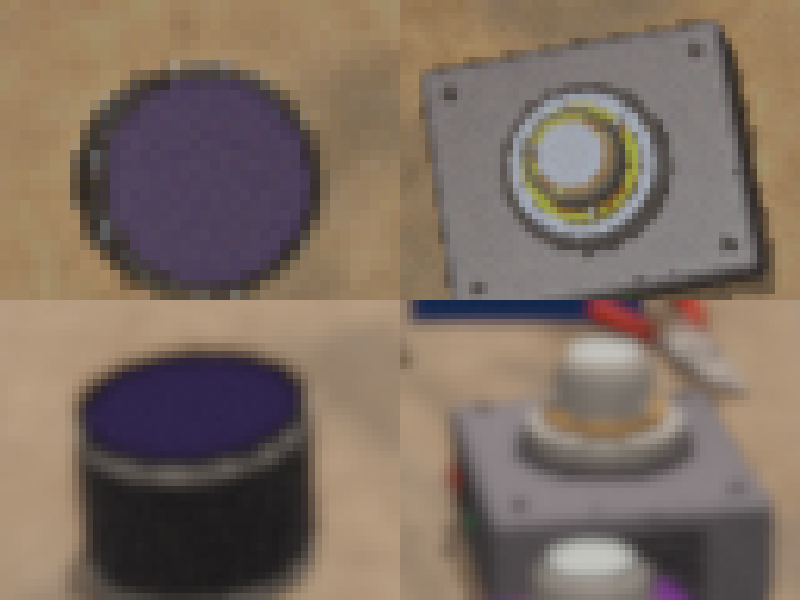

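The crops confirm it: a black knurled collar with a dark purple glass, and a grey housing with a spigot, brass ring and shoulder. Next I triangulate the tops of both.

```bash
python3 - <<'E'
from h import *
S=cap('side');T=cap('top')
def cc(c,m,uv,w,fit=True):
    x,y=uv; M=np.zeros(m.shape,np.uint8); M[y-w:y+w,x-w:x+w]=m[y-w:y+w,x-w:x+w]
    n,l,s,ce=cv2.connectedComponentsWithStats(M,connectivity=4); i=1+np.argmax(s[1:,4]); print(s[i].tolist(),ce[i].round(2)); return ce[i]
f=T['frame'].astype(int);g=S['frame'].astype(int)
ct=cc(T,(f[...,0]-f[...,1]>12),(305,244),22)
cs=cc(S,(g[...,0]-g[...,1]>20),(172,243),18)
st=cc(T,f.min(2)>150,(187,194),5+2)
ss=cc(S,g.min(2)>135,(239,164),7)
sh=cc(T,((f[...,2]-f[...,0])>45)|((f.min(2)>150)),(189,196),13)
for n,p,q,z in(('cell',ct,cs,.042),('spig',st,ss,.088)):
    print(n,*tri(T,p,S,q),plane(T,*p,z),plane(S,*q,z))
print('shoulder',plane(T,*sh,.062))
hull=cv2.cvtColor(T['frame'],cv2.COLOR_BGR2HSV)
# red cap, block for clearance
for n,p,z in(('purple',(263,197),.088),('jar',(189,136),.06),('block',(258,143),.02),('tape',(309,138),.019)): print(n,plane(T,*p,z))
print(proj(T,[.2,.6,0]))
for n,p,z in(('hc1',(160+46/6.25,170+92/6.25),.05),('hc2',(160+296/6.25,170+50/6.25),.05)): print(plane(T,*p,z))
E
```

```text
[296, 234, 20, 20, 326] [305.34 243.54]
[157, 236, 29, 14, 303] [171.21 242.71]
[182, 190, 10, 10, 79] [186.56 194.15]
[234, 161, 12, 6, 57] [239.26 163.3 ]
[181, 188, 11, 13, 96] [186.23 194.02]
cell [4.46898854e-01 3.12483296e-04 4.10863782e-02] 0.0003952677325823634 [4.46702870e-01 4.21782381e-04 4.20000000e-02] [ 0.44736496 -0.00126561  0.042     ]
spig [0.56920044 0.28761782 0.08572282] 0.0006274106440971531 [0.5685542  0.28719507 0.088     ] [0.56942471 0.2812345  0.088     ]
shoulder [0.5726573  0.29259923 0.062     ]
purple [0.55850402 0.10431081 0.088     ]
jar [0.72156574 0.28739839 0.06      ]
block [0.71187175 0.11157423 0.02      ]
tape [ 0.72356947 -0.02417653  0.019     ]
[ 64.95050366 348.6248168 ]
[0.59882284 0.34233837 0.05      ]
[0.61426357 0.24191275 0.05      ]
```

>>> step_arm(targets="2.4 2.84 0 0;2.4 2.84 0 0;2.4 2.84 0 0;2.4 2.84 0 0;2.4 2.84 0 0;2.4 2.84 0 0;2.4 2.84 0 0;2.4 2.84 0 0;2.4 2.84 0 0", claw=8.7)

```text
time_s: 1.05
tcp_pos: [0.3024, 0.3013, 0.2228]
ee_rot: [[0.968, -0.251, 0.0], [-0.251, -0.968, 0.001], [0.0, -0.001, -1.0]]
wrist_force: [0.2, 0.9, -0.4]
gripper_width: 1.003
gripper_force: 0.0
```

>>> step_arm(targets="2.4 2.84 0 0;2.4 2.84 0 0;2.4 2.84 0 0;2.4 2.84 0 0;2.4 2.84 0 0;2.4 2.84 0 0;2.4 2.84 0 0;2.4 2.84 0 0;2.4 2.84 0 0;0 0 0 0;0 0 0 0")

```text
time_s: 1.97
tcp_pos: [0.447, -0.0006, 0.2223]
ee_rot: [[0.967, -0.257, -0.001], [-0.257, -0.967, -0.0], [-0.001, 0.0, -1.0]]
wrist_force: [0.1, -0.3, -0.6]
gripper_width: 0.998
gripper_force: 0.0
```

```bash
python3 - <<'E'
from h import *
s=sense();R=np.array(s['ee_rot']);p=np.array(s['tcp_pos'])
print(s['joints'],p,R.round(4).tolist(),s['wrist_force'])
print('to cell, tool cm',(R.T@(np.array([.447,0,.008])-p)*100).round(2))
E
```

```text
[ 2.08692403e+01  4.43194233e+00 -2.31126675e+01 -7.31557884e-03
 -6.24925337e+01  5.42642739e+01] [ 0.44696271 -0.00057888  0.22227402] [[0.9665, -0.2566, -0.0006], [-0.2566, -0.9665, -0.0001], [-0.0006, 0.0003, -1.0]] [ 0.10342232 -0.26579336 -0.64426754]
to cell, tool cm [ 0.   -0.06 21.43]
```

>>> step_arm(targets="0 0 3.5 0;0 0 3.5 0;0 0 3.5 0;0 0 3.5 0;0 0 2.5 0;0 0 2.5 0;0 0 1.5 0;0 0 0.9 0;0 0 0 0;0 0 0 0")

```text
time_s: 2.8
tcp_pos: [0.4465, 0.0021, 0.0085]
ee_rot: [[0.968, -0.25, -0.001], [-0.25, -0.968, -0.0], [-0.001, 0.0, -1.0]]
wrist_force: [0.2, -0.4, 0.2]
gripper_width: 0.996
gripper_force: 0.0
```

>>> step_arm(targets="0 0 0 0;0 0 0 0;0 0 0 0;0 0 0 0;0 0 0 0;0 0 0 0;0 0 0 0;0 0 0 0", claw=4.5)

```text
time_s: 3.47
tcp_pos: [0.4467, 0.0011, 0.0089]
ee_rot: [[0.968, -0.252, 0.0], [-0.252, -0.968, -0.0], [0.0, 0.0, -1.0]]
wrist_force: [-1.2, -1.2, 5.0]
gripper_width: 0.638
gripper_force: 30.0
```

>>> step_arm(targets="0 0 -1 0;0 0 -2 0;0 0 -3 0;0 0 -3 0;0 0 -3 0;0 0 -2 0;0 0 -1.5 0;0 0 0 0;0 0 0 0")

```text
time_s: 4.22
tcp_pos: [0.4465, 0.0014, 0.1634]
ee_rot: [[0.968, -0.252, 0.001], [-0.252, -0.968, 0.001], [0.0, -0.001, -1.0]]
wrist_force: [-0.2, -0.0, -1.9]
gripper_width: 0.64
gripper_force: 30.0
```

>>> step_arm(targets="0.25 -1.5 0 0;0.5 -3 0 0;0.5 -3.5 0 0;0.5 -3.5 0 0;0.5 -3.5 0 0;0.5 -3.5 0 0;0.5 -3.5 0 0;0.5 -3.5 0 0;0.5 -3 0 0;0.35 -2.2 0 0;0 0 0 0;0 0 0 0")

```text
time_s: 5.22
tcp_pos: [0.5675, 0.287, 0.1599]
ee_rot: [[0.968, -0.251, -0.005], [-0.251, -0.968, -0.003], [-0.004, 0.004, -1.0]]
wrist_force: [-1.0, -0.5, -1.3]
gripper_width: 0.637
gripper_force: 30.0
```

```bash
python3 - <<'E'
from h import *
s=sense();print(s['joints'],s['tcp_pos'],s['gripper_width'],s['wrist_force'])
S=cap('side');T=cap('top')
A=cv2.resize(S['frame'][100:196,175:303],(800,600),interpolation=2)
cv2.imwrite('pics/held.png',A)
g=S['frame'].astype(int)
for z in(.088,.164): print(proj(S,[.569,.287,z]))
E
```

```text
[ 4.13592251e+01  2.59565824e+01 -2.66856708e+00 -5.11113640e-02
 -6.17070837e+01  3.41174371e+01] [0.56752895 0.28704592 0.15985962] 0.6366581792984384 [-1.00026556 -0.45029884 -1.34945072]
[239.04420948 162.48160968]
[238.92261785 130.60004311]
```

View pics/held.png

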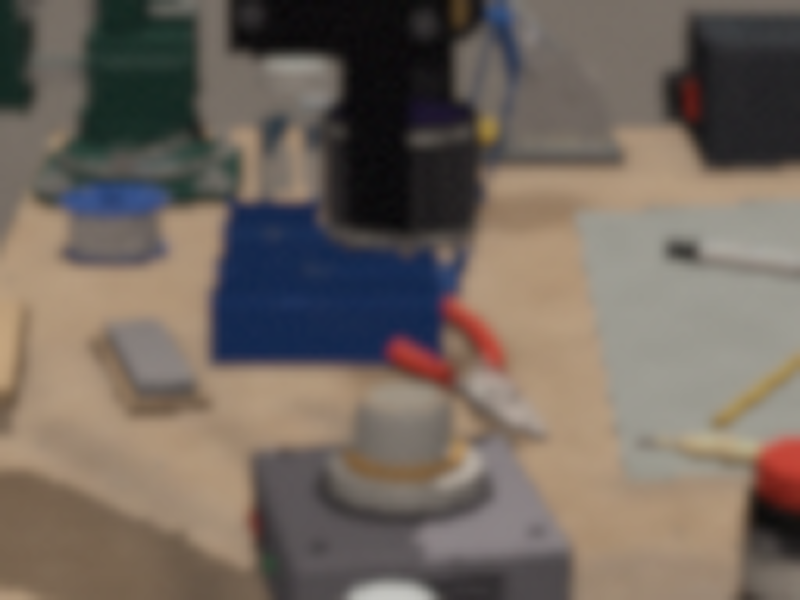

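Held above the spigot: the cell is centred at px x≈400 in the crop and the spigot at ≈404, so the cell needs about 1.3 mm more in +x.

>>> step_arm(targets="0.13 -0.03 0 0;0 0 1 0;0 0 2 0;0 0 2 0;0 0 0.8 0;0 0 0 0;0 0 0 0")

```text
time_s: 5.9
tcp_pos: [0.5701, 0.2862, 0.1055]
ee_rot: [[0.968, -0.252, -0.0], [-0.252, -0.968, -0.001], [0.0, 0.001, -1.0]]
wrist_force: [0.3, -0.1, -0.0]
gripper_width: 0.636
gripper_force: 30.0
```

```bash
python3 - <<'E'
from h import *
s=sense();print(s['tcp_pos'],s['wrist_force'])
S=cap('side');T=cap('top')
A=cv2.resize(S['frame'][120:180,200:280],(400,300),interpolation=2)
B=cv2.resize(T['frame'][165:225,150:230],(400,300),interpolation=2)
cv2.imwrite('pics/over.png',np.hstack([A,B]))
E
```

```text
[0.5700731  0.28624871 0.10551449] [ 0.27219492 -0.06484094 -0.04213302]
```

View pics/over.png

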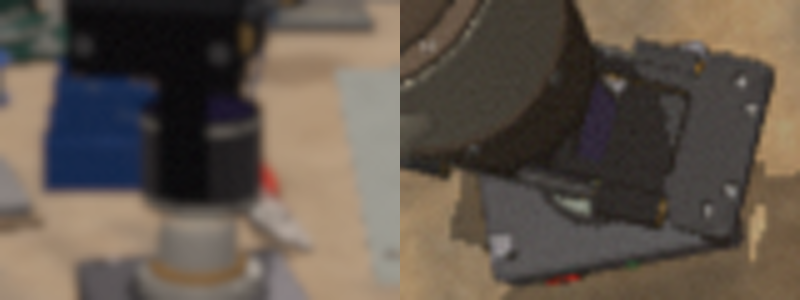

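In the side view the cell (x≈200) sits over the spigot (x≈198), well inside the clearance. I'll lower it gently.

>>> step_arm(targets="0 0 0.3 0;0 0 0.3 0;0 0 0.3 0;0 0 0.3 0;0 0 0.2 0;0 0 0 0;0 0 0 0")

```text
time_s: 6.58
tcp_pos: [0.5697, 0.2866, 0.0912]
ee_rot: [[0.968, -0.252, -0.001], [-0.252, -0.968, -0.001], [-0.0, 0.001, -1.0]]
wrist_force: [-0.4, -0.8, -1.4]
gripper_width: 0.638
gripper_force: 30.0
```

>>> step_arm(targets="0 0 0.2 0;0 0 0.2 0;0 0 0.2 0;0 0 0.1 0;0 0 0 0;0 0 0 0")

```text
time_s: 7.08
tcp_pos: [0.5696, 0.2866, 0.0842]
ee_rot: [[0.968, -0.252, -0.001], [-0.252, -0.968, -0.0], [-0.001, 0.001, -1.0]]
wrist_force: [-1.9, -0.5, -2.2]
gripper_width: 0.64
gripper_force: 30.0
```

>>> step_arm(targets="0 0 0.1 0;0 0 0.1 0;0 0 0.1 0;0 0 0 0;0 0 0 0")

```text
time_s: 7.5
tcp_pos: [0.5697, 0.2866, 0.0817]
ee_rot: [[0.968, -0.252, -0.0], [-0.252, -0.968, -0.0], [-0.0, 0.0, -1.0]]
wrist_force: [-3.0, -0.3, 0.4]
gripper_width: 0.637
gripper_force: 30.0
```

>>> step_arm(targets="-0.07 0 0.1 0;0 0 0 0;0 0 0 0;0 0 0 0")

```text
time_s: 7.83
tcp_pos: [0.5697, 0.2867, 0.0814]
ee_rot: [[0.968, -0.252, 0.001], [-0.252, -0.968, -0.0], [0.001, -0.0, -1.0]]
wrist_force: [-3.2, -2.3, 5.5]
gripper_width: 0.639
gripper_force: 30.0
```

Resting on the pins with about 7 N. Now I turn.

>>> step_arm(targets="0 0 0 3;0 0 0 3;0 0 0 3;0 0 0 3;0 0 0 3;0 0 0 3;0 0 0 3;0 0 0 3;0 0 0 3;0 0 0 3;0 0 0 0")

```text
time_s: 8.75
tcp_pos: [0.5698, 0.2862, 0.0815]
ee_rot: [[0.711, -0.703, 0.001], [-0.703, -0.711, -0.001], [0.001, -0.0, -1.0]]
wrist_force: [-2.1, -3.0, 6.4]
gripper_width: 0.64
gripper_force: 30.0
```

>>> step_arm(targets="0 0 0 3;0 0 0 3;0 0 0 3;0 0 0 3;0 0 0 3;0 0 0 0")

```text
time_s: 9.25
tcp_pos: [0.5698, 0.2863, 0.0815]
ee_rot: [[0.505, -0.863, 0.001], [-0.863, -0.505, -0.001], [0.001, -0.001, -1.0]]
wrist_force: [-2.5, -3.7, 5.6]
gripper_width: 0.635
gripper_force: 30.0
```

>>> step_arm(targets="0 0 0 3;0 0 0 3;0 0 0 3;0 0 0 3;0 0 0 3;0 0 0 0")

```text
time_s: 9.75
tcp_pos: [0.5698, 0.2863, 0.0815]
ee_rot: [[0.264, -0.965, 0.001], [-0.965, -0.264, -0.0], [0.001, -0.001, -1.0]]
wrist_force: [-1.8, -4.1, 5.0]
gripper_width: 0.634
gripper_force: 30.0
```

>>> step_arm(targets="0 0 0.05 3;0 0 0 3;0 0 0 3;0 0 0 3;0 0 0 3;0 0 0 0")

```text
time_s: 10.25
tcp_pos: [0.5698, 0.2863, 0.0814]
ee_rot: [[0.005, -1.0, 0.001], [-1.0, -0.005, -0.0], [0.001, -0.001, -1.0]]
wrist_force: [-3.8, -3.0, 7.1]
gripper_width: 0.633
gripper_force: 30.0
```

>>> step_arm(targets="0 0 0 3;0 0 0 3;0 0 0 3;0 0 0 3;0 0 0 3;0 0 0 0")

```text
time_s: 10.75
tcp_pos: [0.5699, 0.2864, 0.0814]
ee_rot: [[-0.254, -0.967, 0.001], [-0.967, 0.254, -0.0], [-0.0, -0.001, -1.0]]
wrist_force: [-3.6, -3.4, 7.2]
gripper_width: 0.641
gripper_force: 30.0
```

>>> step_arm(targets="0.06 0.04 0 0;0 0 0 3;0 0 0 3;0 0 0 3;0 0 0 0")

```text
time_s: 11.17
tcp_pos: [0.5698, 0.2865, 0.0814]
ee_rot: [[-0.402, -0.916, 0.003], [-0.916, 0.402, 0.001], [-0.002, -0.002, -1.0]]
wrist_force: [-2.1, -2.9, 6.7]
gripper_width: 0.636
gripper_force: 30.0
```

>>> step_arm(targets="0 0 0 3;0 0 0 3;0 0 0 3;0 0 0 3;0 0 0 0")

```text
time_s: 11.58
tcp_pos: [0.5699, 0.2867, 0.0815]
ee_rot: [[-0.583, -0.812, 0.003], [-0.812, 0.583, 0.001], [-0.003, -0.002, -1.0]]
wrist_force: [-2.3, -2.0, 6.6]
gripper_width: 0.637
gripper_force: 30.0
```

>>> step_arm(targets="0 0 0 3;0 0 0 3;0 0 0 3;0 0 0 0")

```text
time_s: 11.92
tcp_pos: [0.5699, 0.2866, 0.0813]
ee_rot: [[-0.703, -0.711, 0.003], [-0.711, 0.703, 0.001], [-0.003, -0.001, -1.0]]
wrist_force: [-2.4, -1.5, 5.7]
gripper_width: 0.638
gripper_force: 30.0
```

>>> step_arm(targets="0 0 0 3;0 0 0 3;0 0 0 3;0 0 0 0")

```text
time_s: 12.25
tcp_pos: [0.569, 0.2867, 0.0796]
ee_rot: [[-0.806, -0.592, 0.001], [-0.592, 0.806, 0.001], [-0.001, 0.0, -1.0]]
wrist_force: [-0.6, -0.7, -1.7]
gripper_width: 0.643
gripper_force: 30.0
```

```bash
python3 - <<'E'
from h import *
s=sense();print(s['joints'],s['tcp_pos'],s['moment'],s['wrist_force'])
S=cap('side')
A=cv2.resize(S['frame'][120:180,200:280],(800,600),interpolation=2)
cv2.imwrite('pics/turn.png',A)
E
```

```text
[ 4.12553462e+01  3.03878509e+01 -7.97281354e+00 -2.33781699e-02
 -5.15783894e+01 -9.49125623e+01] [0.56899366 0.28665564 0.07960851] [-0.09783143  0.0650429  -0.02545607] [-0.60043946 -0.71068393 -1.68098093]
```

View pics/turn.png

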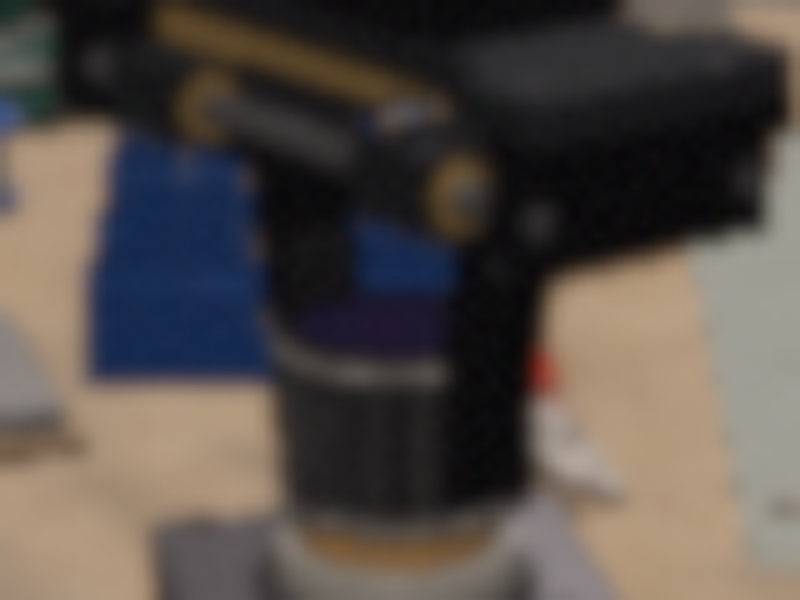

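It has dropped: z fell 1.8 mm and the contact force is gone. The picture shows the cell upright with its rim (y≈515) just above the brass ring. Now I push down gently.

>>> step_arm(targets="0 0 0.1 0;0 0 0.1 0;0 0 0.1 0;0 0 0.1 0;0 0 0 0;0 0 0 0")

```text
time_s: 12.8
tcp_pos: [0.5688, 0.2865, 0.076]
ee_rot: [[-0.805, -0.594, 0.0], [-0.594, 0.805, 0.0], [-0.0, 0.0, -1.0]]
wrist_force: [-0.2, 0.3, -1.4]
gripper_width: 0.639
gripper_force: 30.0
```

>>> step_arm(targets="0 0 0.1 0;0 0 0.1 0;0 0 0.1 0;0 0 0.1 0;0 0 0 0;0 0 0 0")

```text
time_s: 13.3
tcp_pos: [0.5688, 0.2865, 0.0724]
ee_rot: [[-0.805, -0.594, 0.0], [-0.594, 0.805, 0.0], [-0.0, -0.0, -1.0]]
wrist_force: [-2.5, -0.2, 4.5]
gripper_width: 0.638
gripper_force: 30.0
```

>>> step_arm(targets="0 0 0.1 0;0 0 0.1 0;0 0 0 0;0 0 0 0")

```text
time_s: 13.63
tcp_pos: [0.5689, 0.2865, 0.071]
ee_rot: [[-0.805, -0.594, 0.001], [-0.594, 0.805, 0.0], [-0.001, -0.0, -1.0]]
wrist_force: [-3.8, -0.9, 6.6]
gripper_width: 0.642
gripper_force: 30.0
```

>>> step_arm(targets="0 0 0.1 0;0 0 0 0;0 0 0 0;0 0 0 0")

```text
time_s: 13.97
tcp_pos: [0.5689, 0.2865, 0.0709]
ee_rot: [[-0.805, -0.594, 0.001], [-0.594, 0.805, 0.0], [-0.001, -0.0, -1.0]]
wrist_force: [-5.1, -1.5, 12.0]
gripper_width: 0.641
gripper_force: 30.0
```

The force rose to 12 N with no further travel, at z = 0.0709 (expected 0.0707), so the cell is on the shoulder. One look before handing in.

```bash
python3 - <<'E'
from h import *
S=cap('side'); s=sense(); print(s['tcp_pos'],s['wrist_force'],s['gripper_force'],np.abs(s['joint_velocities']).max())
cv2.imwrite('pics/home.png',cv2.resize(S['frame'][120:180,200:280],(800,600),interpolation=2))
E
```

```text
[0.56886838 0.28652592 0.07089764] [-4.98035945 -1.03410935 11.37486575] 30.000146110777823 0.09543047659978167
```

View pics/home.png

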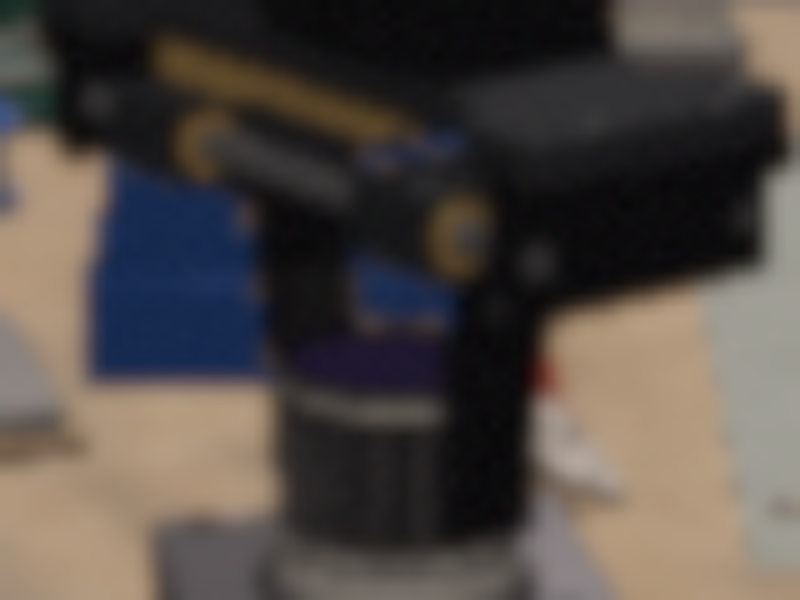

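The rim (y≈545) is on the shoulder, the brass ring is hidden, and the cell is upright.

```bash
python3 -c "
from station import r
print(r.finish_job())"
```

```text
the job is handed in; nothing more can be done
None
```

The filter cell is fully home on the grey viewer's spigot and still held there (about 12 N upward on the tool, 30 N grip); I handed the job in after about 14 s of arm time, no verdict came back, and I kept the arm clear of the jar, wood block and tape but did not re-measure them.

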